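# Turn the tape carousel to its free hook and hang the roll

### The arm

A 6-joint arm with a two-finger parallel gripper is mounted at the origin on a cart in front of the work surface, level with it; the furniture and walls round the work are solid. World frame = base frame: x ahead of the robot, y to its left, z up, the work surface at z = 0. Lengths are in m, angles in rad, forces in N, time in s.
With the tool pointing down it reaches from about 0.3 to 1 m from the base axis. Payload 5.1 kg.
Tool frame: the origin (TCP) lies on the centre line of the jaws, within the pads' length; the fingertips stand 25 mm ahead of it and the grasp point (between the pads) lies 6 mm ahead of it; z points along the fingers, y is the line along which they close (so a half turn about z gives the same grasp; the last joint's range is limited). The gripper opens to 95 mm and grips with 3 to 60 N. Pads are 20 mm wide; open, the fingers measure 119 mm over their backs; the gripper's body (75 mm by 180 mm) begins 59 mm behind the grasp point.
Start: joints at [1.266, 0.124, 1.65, -0, 1.367, -0.083], TCP at [0.143, 0.634, 0.202] pointing down, gripper open.
Joint ranges: [-2.61, 2.61], [-1.02, 2.33], [0.03, 2.71], [-1.35, 4.49], [0.32, 2.68], [-2.91, 2.91]. Speed limits (rad/s): [2.57, 2.57, 3.14, 3.14, 3.14, 3.14].

### API

Orientations are given as a unit quaternion [x, y, z, w].
In Python, from rig import ctrl gives the robot as it stands. Calls block until the motion is done:
- ctrl.move_ptp(position, orientation): joint-space move of the TCP to a pose.
- ctrl.move_l(position, max_speed=0.15, orientation=None): straight line of the TCP; orientation=None keeps the orientation; max_speed is the mean speed in m/s.
- ctrl.move_joints(angles): joint-space move.
- ctrl.open() and ctrl.grab(strength=None): open the fingers fully, or close them until they stop; strength is the grip in N (None keeps the last).
- ctrl.pause(seconds).
- ctrl.inverse_kinematics(position, orientation): joint angles nearest the present ones, or None.
- ctrl.get_obs(): the state.
- ctrl.camera(name): name is "side" or "top" or "wrist"; returns a dict with "image" (400x640x3 uint8, blue, green, red), "fov_y" (degrees; the focal length in pixels is half the picture's height over the tangent of half this angle, whatever the lens; pixels are square), "cx", "cy" (the principal point, pixels), "dist" ([k1, k2, p1, p2, k3] as OpenCV has them; the pictures are not rectified), "rvec" (rotation vector, rad) and "tvec" (3), from world to camera coordinates, as OpenCV has them. Camera axes: x right, y down, z forward; pixel columns grow to the right and rows downward; lengths in m; the calibration is good to about 2 mm. A picture is of the moment at which its call begins. There is no depth.
A pose or a line that the arm cannot do raises ctrl.Unreachable and nothing moves.
- ctrl.sign_off(): hands the job in; it is judged then, once.
The state is a dict: "clock": time; "joint_pos": joint angles; "joint_velocities": joint speeds; "tau": joint torques, N m; "ee_pos": TCP position; "ee_rot": TCP orientation; "ft_force": force on the tool from outside, world axes, zero at the start; "wrist_torque": the same for the moment, N m; "grip_width": finger opening in m; "grasp_force": force on a finger pad.
Only numpy, scipy, OpenCV 4.12 (cv2) and the standard library are available. Lean on these libraries where they do the work, as an engineer would, in place of code of your own. Each camera call takes 0.05 s, during which the arm holds its last target. There are 200 camera calls.

### The job

Turn the tape carousel by its black handle until the one empty hook stands over the yellow pointer on the foot. Then take the roll of white tape from the wooden cradle, hang it on that hook without forcing it and push it gently but firmly home against the rubber stop (with something like 5 to 15 N, never as much as 25), and leave it hanging there. Keep the hook over the pointer, keep the three other rolls on their hooks, and do not disturb the jar, the bottle and the tin.

Things in the scene. Friction and masses are not known exactly. Their poses are not given: they have to be found in the camera images.
- stand: Fixed grey round foot of the carousel, 190 mm across, 12 mm high; origin at the centre of its underside, which is on the carousel's vertical axis. Its +x axis points along the yellow pointer.
- pointer (a point): Point on top of the yellow pointer strip (16 mm wide, 50 to 125 mm from the axis), 120 mm from the axis, 18 mm above the bench.
- hook (a point): Point on top of the empty hook's level flat steel bar, 120 mm from the carousel's axis, 160 mm above the bench; x runs outward along the bar, z up; turns with the carousel. Bar 10 mm wide, 12 mm deep below this point. At its end, 158 to 166 mm from the axis, a lip stands 12 mm above the bar top. A hung roll's centre is 17.5 mm below the bar top. Pressed down, it drags on the bar (friction about 0.6).
- stop_middle (a point): Middle (76 mm from the axis, 17.5 mm below the bar top) of the range in which the outer face of the black rubber stop on the empty hook was set by hand: 66 to 86 mm from the axis, not measured, so find it by feel. Turns with the hook, same axes. The face is 50 mm wide, from 1 to 27 mm below the bar top, and yields softly: 1 mm per 2.5 N, slowly, 10 mm at most.
- handle (a point): Centre of the black cross bar handle on the carousel's axis, 203 mm above the bench: 14 mm thick (along this point's x, which points the way of the empty hook), 76 mm long (y), 22 mm high, its underside 192 mm up and free but for a 26 mm neck. It turns all hooks together, either way by more than half a turn, against a steady friction of 0.15 N m, and stays where it is left.
- rotor (a joint): Turn of the carousel from its start, rad, counter-clockwise from above; always 0 at the start.
- cradle: Fixed wooden cradle, 100 mm long (x), 42 mm wide (y), 34 mm high; origin at the centre of its underside. The roll stands on edge in its slot (23 mm wide, along x, floor 12 mm above the bench), between two chocks.
- roll_centre (a point): Centre of the loose roll of white tape: 72 mm across, 19 mm wide, round bore of 36 mm clear; its z axis is the roll's axis. It stands on edge in the cradle, its axis level and along the cradle's y, centre 48 mm and top 84 mm above the bench. Weighs 50 to 100 g.
- stored_1_centre (a point): Centre of one of the three equal tape rolls that already hang, loose, on the other three hooks, which are like the empty one (72 mm across, 19 mm wide; z is the roll's axis, level, along its hook).
- stored_2_centre (a point): Centre of one of the three equal tape rolls that already hang, loose, on the other three hooks, which are like the empty one (72 mm across, 19 mm wide; z is the roll's axis, level, along its hook).
- stored_3_centre (a point): Centre of one of the three equal tape rolls that already hang, loose, on the other three hooks, which are like the empty one (72 mm across, 19 mm wide; z is the roll's axis, level, along its hook).
- jar_centre (a point): Centre of a bystander: glass parts jar with a metal lid, 60 mm across, 87 mm high. Leave it alone.
- glue_centre (a point): Centre of a bystander: white glue bottle, 38 mm across, 114 mm high. Leave it alone.
- tin_centre (a point): Centre of a bystander: round metal grease tin, 66 mm across, 46 mm high. Leave it alone.

How it is judged:
On the way, in this order (a step that is already met when the one before it is completed fails the run):
1. the empty hook stands over the pointer (within 12 mm), the roll still off it (horizontal distance between hook and pointer below 0.012 m and distance between roll_centre and hook above 0.06 m), for 0.2 s.
2. the roll, hanging on the free hook, is pressed against the rubber stop with more than 3 N (z of roll_centre in the frame of hook between -0.023 and -0.012 m and y of roll_centre in the frame of hook between -0.008 and 0.008 m and x of roll_centre in the frame of hook between -0.052 and -0.018 m and contact force between roll and buffer above 3 N), for 0.2 s.
At the end, for the whole second after the job is handed in: The roll hangs level and at rest on the free hook, centre 12 to 23 mm below the bar top, within 8 mm sideways, its inner face within about 4 mm of the rubber stop; the hook is within 16 mm of the pointer, the carousel still, the three other rolls on their hooks (z of roll_centre in the frame of hook between -0.023 and -0.012 m and y of roll_centre in the frame of hook between -0.008 and 0.008 m and x of roll_centre in the frame of hook between -0.052 and -0.018 m and distance between roll_centre and buffer_face below 0.0135 m and angle between roll_centre's own z axis and vertical between 1.4 and 1.75 rad and horizontal distance between hook and pointer below 0.016 m and linear speed of roll below 0.02 m/s and velocity of joint rotor between -0.05 and 0.05 rad/s and not (height (world z) of stored_1_centre below 0.13 m) and not (height (world z) of stored_2_centre below 0.13 m) and not (height (world z) of stored_3_centre below 0.13 m)); the robot touches nothing.
It fails at once if the roll is pushed against the rubber stop with more than 25 N, or forced against any part of the carousel with more than 40 N (contact force between roll and buffer above 25 N or contact force between roll and carousel above 40 N).
It fails at once if a stored roll falls off its hook (height (world z) of any of stored_1_centre, stored_2_centre, stored_3_centre below 0.13 m).
It fails at once if a bystander is shifted by more than 20 mm (distance of any of jar_centre, glue_centre, tin_centre from where it was at the start of the episode above 0.02 m).
It also fails if it takes over 72 s, if anything falls off the work surface, if the arm or the gripper's body presses on something with over 40 N, if the wrist force passes 120 N, or if a joint passes its speed limit or range.

## Working session

There is one attempt and no reset: what is moved stays moved. The work goes in short steps, each a Python script; the robot and the scene stay as the last script left them, time stands still between calls to the robot, and variables do not carry over. Pictures are saved under pics/ and viewed, at most 10 in all, crops included, and the job is handed in when it is done.

```bash
ls; mkdir -p pics; python3 - <<'E'
from rig import ctrl
import cv2,numpy as np
for n in ("side","top","wrist"):
    c=ctrl.camera(n); cv2.imwrite(f"pics/{n}0.png",c["image"])
    print(n,c["fov_y"],c["cx"],c["cy"],c["dist"],np.round(c["rvec"],3),np.round(c["tvec"],3))
    R=cv2.Rodrigues(np.array(c["rvec"],float))[0]; print("pos",-R.T@np.array(c["tvec"]))
o=ctrl.get_obs(); print(o["clock"],o["ee_pos"],o["ee_rot"],o["ft_force"],o["grip_width"])
E
```

```text
pics
side 51.843110622168744 319.8824192313046 199.51998859807856 [-0.05263117  0.          0.          0.          0.        ] [ 0.014 -2.729  1.493] [0.538 0.029 1.178]
pos [0.50110891 0.9880953  0.67140236]
top 55.220718349764105 322.8998926892371 201.20265551967893 [-0.04068931  0.          0.          0.          0.        ] [ 2.17  -2.201  0.04 ] [0.18  0.531 1.043]
pos [0.47616755 0.15400831 1.07281451]
wrist 64.90510739715553 321.70916476934786 201.1594336272446 [-0.0385247  0.         0.         0.         0.       ] [-2.282 -1.826 -0.242] [-0.65  -0.03   0.391]
pos [0.07077911 0.65072168 0.38411269]
0.15 [0.14288502 0.63358014 0.20066412] [ 1.10686818e-01  9.93855012e-01 -7.90042135e-04 -1.39927391e-04] [ 0.26823266  0.33954109 -0.62312632] 0.09515674288482705
```

View pics/top0.png

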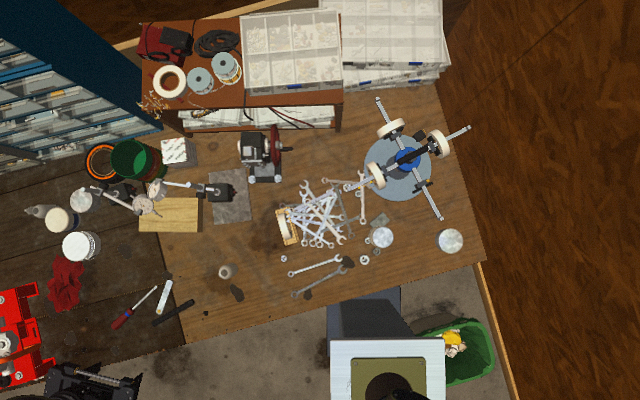

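View pics/side0.png

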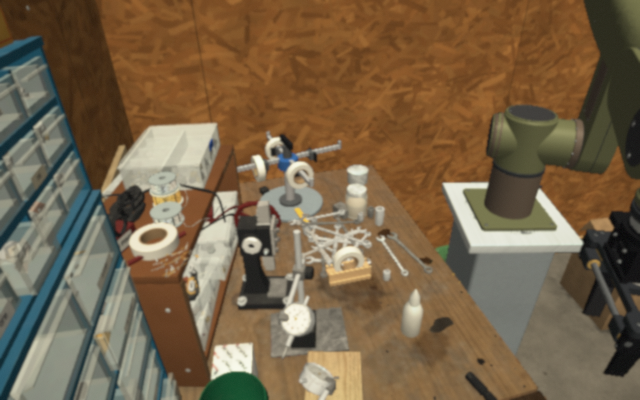

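The top view shows the carousel axis near (407,157). The empty hook ends near (440,217), with its black stop near (422,185), and the cradle with the roll is near (287,226). In the side view the yellow pointer tip is near (300,213). I'll zoom in next.

```bash
python3 - <<'E'
import cv2,numpy as np
t=cv2.imread("pics/top0.png")[85:260,265:485]; s=cv2.imread("pics/side0.png")[125:295,225:405]
a=cv2.resize(t,None,fx=3.6,fy=3.4,interpolation=cv2.INTER_CUBIC)
cv2.imwrite("pics/topc.png",a)
cv2.imwrite("pics/sidec.png",cv2.resize(s,None,fx=3.5,fy=3.5,interpolation=cv2.INTER_CUBIC)); print(a.shape)
E
```

```text
(595, 792, 3)
```

View pics/topc.png

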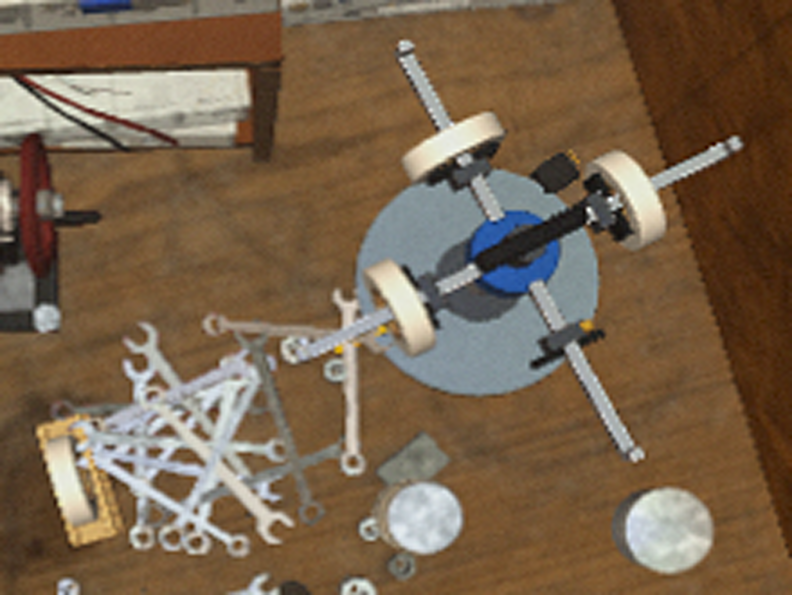

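View pics/sidec.png

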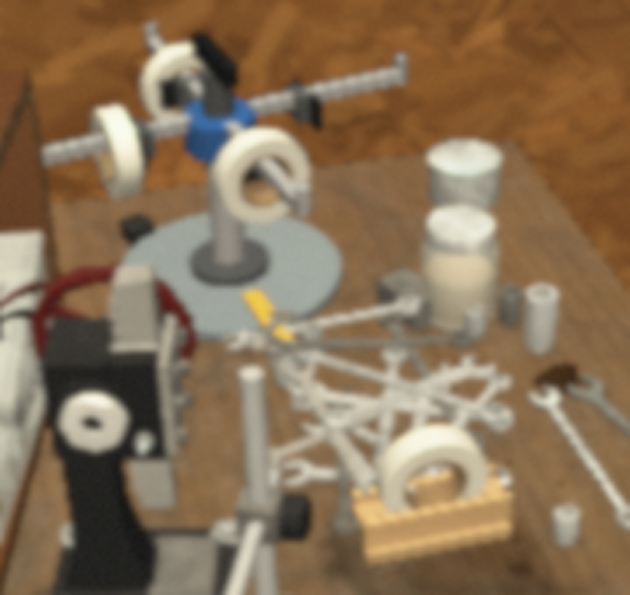

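```bash
cat > h.py <<'E'
import cv2,numpy as np
from scipy.spatial.transform import Rotation as Ro
def K(c):
    f=200/np.tan(np.radians(c["fov_y"])/2); return np.array([[f,0,c["cx"]],[0,f,c["cy"]],[0,0,1.]])
def pix2w(c,uv,z):
    p=cv2.undistortPoints(np.array([[uv]],float),K(c),np.array(c["dist"],float))[0,0]
    R=cv2.Rodrigues(np.array(c["rvec"],float))[0]; o=-R.T@np.array(c["tvec"]); d=R.T@np.r_[p,1]
    return o+d*(z-o[2])/d[2]
def w2pix(c,P):
    return cv2.projectPoints(np.array(P,float).reshape(-1,1,3),np.array(c["rvec"],float),np.array(c["tvec"],float),K(c),np.array(c["dist"],float))[0][:,0]
def down(yaw):  # tool z down; closing axis y at world angle yaw
    y=np.array([np.cos(yaw),np.sin(yaw),0]); z=np.array([0,0,-1.]); return Ro.from_matrix(np.c_[np.cross(y,z),y,z]).as_quat()
E
python3 - <<'E'
from rig import ctrl
from h import *
t=ctrl.camera("top"); s=ctrl.camera("side")
T=lambda u,v,z:pix2w(t,(265+u/3.6,85+v/3.4),z)[:2].round(4)
S=lambda u,v,z:pix2w(s,(225+u/3.5,125+v/3.5),z)[:2].round(4)
ax=T(535,236,.214); print("axis handle",ax,"foot",T(478,282,.012),"side foot",S(233,270,.012))
print("handle side",S(213,57,.203))
for n,p in dict(empty=(635,455),a=(737,143),b=(405,47),c=(293,350)).items():
    w=T(*p,.172); d=w-ax; print(n,w,np.hypot(*d),np.degrees(np.arctan2(d[1],d[0])))
o,i=S(287,337,.018),S(250,292,.018); print("pointer",o,i,np.degrees(np.arctan2(*(o-i)[::-1])), o-ax,i-ax)
print("ptr top",T(345,350,.018))
print("roll top",T(68,480,.084),"side",S(433,445,.07))
a,b=T(62,423,.034),T(96,540,.034); print("cradle",a,b,(a+b)/2,np.degrees(np.arctan2(*(a-b)[::-1])))
print("jar",T(423,518,.087),"tin",T(669,530,.046),"glue",S(660,725,.0), "jar side",S(460,220,.087),"tin?",S(465,155,.046), pix2w(t,(225,271),.11))
E
```

```text
axis handle [ 0.626  -0.0379] foot [ 0.6238 -0.0378] side foot [ 0.6224 -0.0284]
handle side [ 0.6275 -0.0392]
empty [ 0.4798 -0.1085] 0.1623539343533134 -154.22409698306785
a [ 0.6974 -0.1834] 0.1620747049974178 -63.861813454470365
b [0.7692 0.0352] 0.16077888542964838 27.043168976123543
c [0.5559 0.1135] 0.16684115199794086 114.84469753423741
pointer [0.5714 0.0772] [0.6047 0.014 ] 117.78468940981904 [-0.0546  0.1151] [-0.0213  0.0519]
ptr top [0.5689 0.0667]
roll top [0.4669 0.2728] side [0.4657 0.27  ]
cradle [0.512  0.2829] [0.4184 0.258 ] [0.4652  0.27045] 14.897122022907805
jar [0.4348 0.0192] tin [ 0.421  -0.1688] glue [0.3401 0.4368] jar side [0.4356 0.0174] tin? [ 0.4204 -0.1649] [0.35621197 0.41948574 0.11      ]
```

```bash
python3 - <<'E'
from rig import ctrl
from h import *
t=ctrl.camera("top")
print("press",pix2w(t,(280,150),.2),pix2w(t,(280,150),.0),pix2w(t,(262,180),.05),"cabinet",pix2w(t,(340,105),.2))
for y in (26,206,-64,116,14.9,194.9):
    q=ctrl.inverse_kinematics([.6255,-.038,.212],down(np.radians(y))); print(y,np.round(q,3) if q is not None else q)
E
```

```text
press [0.64367502 0.26648053 0.2       ] [0.68205832 0.29225284 0.        ] [0.59161885 0.33507288 0.05      ] cabinet [0.74690794 0.12621419 0.2       ]
26 [-0.146  0.067  1.694 -0.     1.381 -0.6  ]
206 [-0.146  0.067  1.694 -0.     1.381  2.541]
-64 [-0.146  0.067  1.694 -0.     1.381  0.971]
116 [-0.146  0.067  1.694 -0.     1.381 -2.171]
14.9 [-0.146  0.067  1.694 -0.     1.381 -0.406]
194.9 [-0.146  0.067  1.694 -0.     1.381  2.735]
```

```bash
python3 - <<'E'
from rig import ctrl
from h import *
A=np.array([.6255,-.038]); o=ctrl.get_obs()
ctrl.move_l([.143,.58,.40],.3)
q=down(np.radians(26))
ctrl.move_ptp([*A,.36],q)
c=ctrl.camera("wrist"); cv2.imwrite("pics/w1.png",c["image"])
ctrl.move_l([*A,.213],.12); 
ctrl.grab(40); o=ctrl.get_obs(); print(o["clock"],o["ee_pos"],o["grip_width"],o["grasp_force"],o["ft_force"])
E
```

```text
6.8417 [ 0.62548262 -0.03795992  0.21299865] 0.00025448294327913096 0.0 [ 0.15926806 -0.49455316 -0.80629187]
```

View pics/w1.png

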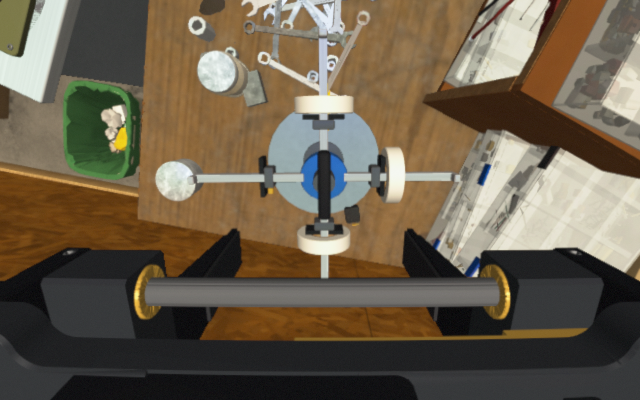

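The wrist view shows the hub and handle at (323,178). The fingers closed on nothing, so I'll check the handle's position against this camera.

```bash
python3 - <<'E'
from rig import ctrl
from h import *
c=ctrl.camera("wrist"); t=ctrl.camera("top"); s=ctrl.camera("side")
A=np.array([.6255,-.038])
# wrist camera at the earlier pose: pure z shift of .147
R=cv2.Rodrigues(np.array(c["rvec"],float))[0]; cam=-R.T@np.array(c["tvec"])+[0,0,.147]
c2=dict(c); c2["tvec"]=-R@cam
print("cam",cam, "handle",pix2w(c2,(323,178),.214),"foot",pix2w(c2,(323,160),.012),"empty end",pix2w(c2,(197,178),.172))
print("tcp in top",w2pix(t,[[*A,.213],[*A,.2]]),"side",w2pix(s,[[*A,.213]]))
top=t["image"][60:260,300:500]; sd=s["image"][80:260,220:400]
cv2.imwrite("pics/m.png",np.hstack([cv2.resize(top,(400,400)),cv2.resize(sd,(400,400))]))
o=ctrl.get_obs();print(o["ft_force"],o["grip_width"],o["grasp_force"])
E
```

```text
cam [0.59323153 0.02931471 0.54358726] handle [ 0.62262104 -0.02825274  0.214     ] foot [ 0.62701639 -0.03570214  0.012     ] empty end [ 0.48945211 -0.10222131  0.172     ]
tcp in top [[413.57542563 154.70342612]
 [412.3413139  155.6947504 ]] side [[286.32274382 138.08601682]]
[ 0.27376811 -0.26801012  0.48171699] 0.00032690128637233274 0.0
```

View pics/m.png

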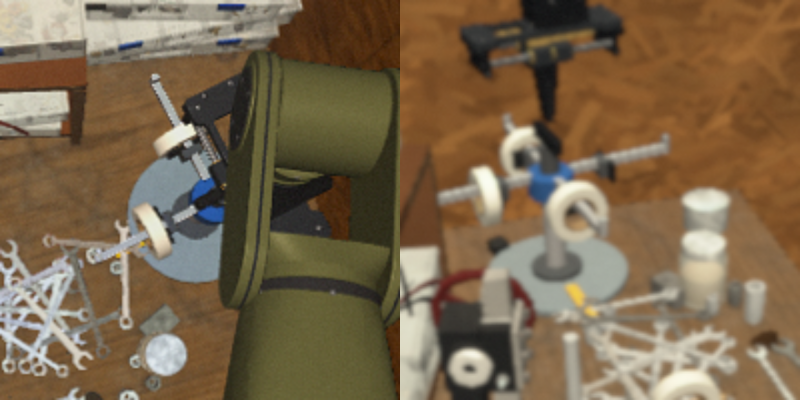

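The side view suggests the closed fingertips (crop 545,118) are above the handle top (545,128), which disagrees with the reported height. I'll check by lowering slowly until they touch.

```bash
python3 - <<'E'
from rig import ctrl
from h import *
o=ctrl.get_obs(); p=np.array(o["ee_pos"]); f0=np.array(o["ft_force"]); print(p,o["ee_rot"],np.round(o["joint_pos"],3))
z=.213
while z>.196:
    z-=.0015; ctrl.move_l([.6255,-.038,z],.02); o=ctrl.get_obs(); f=np.array(o["ft_force"])-f0
    print(round(z,4),np.round(f,1),round(o["ee_pos"][2],4))
    if np.linalg.norm(f)>4: break
s=ctrl.camera("side"); w=w2pix(s,[[.6255,-.038,z],[.6255,-.038,z-.025],[.6255,-.038,.214]]); print(w,ctrl.get_obs()["clock"])
im=s["image"][80:200,220:370].copy(); im=cv2.resize(im,None,fx=4,fy=4,interpolation=cv2.INTER_CUBIC)
for a,col in zip(w,((0,0,255),(0,255,0),(255,0,255))): cv2.circle(im,(int((a[0]-220)*4+2),int((a[1]-80)*4+2)),4,col,1)
cv2.imwrite("pics/tip.png",im)
E
```

```text
[ 0.62548691 -0.03799831  0.21296212] [ 5.29910686e-01  8.48053455e-01 -2.75992945e-05 -3.39925897e-05] [-0.146  0.066  1.693 -0.     1.382 -0.6  ]
0.2115 [-0.1 -0.4 -0.2] 0.2113
0.21 [ 0.2 -0.1 -0.4] 0.2098
0.2085 [-0.1 -0.2 -0.5] 0.2083
0.207 [-1.1  0.  -0.4] 0.2068
0.2055 [0.1 1.1 0. ] 0.2053
0.204 [-0.4 -0.4 -0.7] 0.2038
0.2025 [-1.1  0.7 -0.8] 0.2023
0.201 [-0.1 -0.1  0.4] 0.2013
0.1995 [-3.4 -0.4  6. ] 0.2013
[[286.6466589  142.63724087]
 [287.23692605 150.91711218]
 [286.29860401 137.74662055]] 9.2917
```

View pics/tip.png

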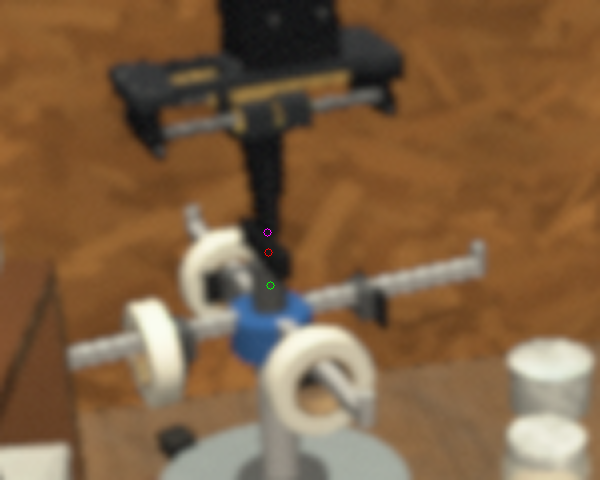

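The touch came at a reported TCP height of 0.2013. The tips are therefore about 12.7 mm ahead of the reported TCP here, so I'll lower the grasp to match.

```bash
python3 - <<'E'
from rig import ctrl
from h import *
ctrl.move_l([.6255,-.038,.235],.1); ctrl.open(); ctrl.move_l([.6255,-.038,.2],.1)
f0=np.array(ctrl.get_obs()["ft_force"])
ctrl.grab(40); o=ctrl.get_obs(); f=np.array(o["ft_force"])-f0
print(o["clock"],o["ee_pos"],o["grip_width"],o["grasp_force"],f)
if o["grip_width"]>.01:
    p=np.array([.6255,-.038])
    for k in range(1,10):
        yaw=26-10*k
        q=ctrl.inverse_kinematics([*p,.2],down(np.radians(yaw))); ctrl.move_joints(q)
        o=ctrl.get_obs(); f=np.array(o["ft_force"])-f0
        print(k,round(o["clock"],2),np.round(f,1),np.round(o["wrist_torque"],2),round(o["joint_pos"][5],3),p.round(4),round(o["grip_width"],4))
        if np.linalg.norm(f)>40: break
        p=p+np.clip(.00015*f[:2],-.002,.002)
E
```

```text
13.4 [ 0.62590768 -0.03814666  0.20126714] 0.0005121605361138637 2.7100715955384658 [-0.53281381  0.18755332  5.84376876]
```

My sign was wrong: with contact at 0.2013, the tips are 12.7 mm above the reported TCP. The reported z is therefore about 38 mm lower than the real one. I'll descend again with a force check on the way.

```bash
python3 - <<'E'
from rig import ctrl
from h import *
ctrl.move_l([.6255,-.038,.225],.1); ctrl.open()
f0=np.array(ctrl.get_obs()["ft_force"]); ok=True
for z in (.205,.195,.185,.175):
    ctrl.move_l([.6255,-.038,z],.1); f=np.array(ctrl.get_obs()["ft_force"])-f0
    if abs(f[2])>4: print("contact",z,f); ok=False; break
ctrl.grab(40); o=ctrl.get_obs(); f=np.array(o["ft_force"])-f0
print(o["clock"],o["ee_pos"],o["grip_width"],o["grasp_force"],f)
if ok and o["grip_width"]>.01:
    p=np.array([.6255,-.038])
    for k in range(1,10):
        q=ctrl.inverse_kinematics([*p,z],down(np.radians(26-10*k))); ctrl.move_joints(q)
        o=ctrl.get_obs(); f=np.array(o["ft_force"])-f0
        print(k,round(o["clock"],2),np.round(f,1),np.round(o["wrist_torque"],2),round(o["joint_pos"][5],3),p.round(4),round(o["grip_width"],4))
        if np.linalg.norm(f)>40: break
        p=p+np.clip(.00015*f[:2],-.002,.002)
E
```

```text
17.5583 [ 0.62792628 -0.03681261  0.17499434] 0.024187386115610877 40.00590205192566 [ 8.39509073  3.28957828 -3.44498535]
1 17.85 [ 7.9  2.6 -2.5] [ 0.45 -1.36 -0.1 ] -0.425 [ 0.6255 -0.038 ] 0.0241
2 18.14 [ 4.8  3.1 -2.1] [ 0.38 -0.85 -0.15] -0.253 [ 0.6267 -0.0376] 0.0245
3 18.43 [ 2.6  2.3 -0.6] [ 0.27 -0.42 -0.13] -0.08 [ 0.6274 -0.0371] 0.0245
4 18.73 [-0.1  0.7  0.9] [ 0.1   0.04 -0.08] 0.095 [ 0.6278 -0.0368] 0.0247
5 19.02 [-1.8  0.7  1.4] [-0.01  0.38 -0.14] 0.269 [ 0.6278 -0.0367] 0.0244
6 19.31 [-2.  -0.3  2. ] [-0.14  0.4  -0.14] 0.444 [ 0.6275 -0.0366] 0.0244
7 19.6 [-1.5  1.3  0.9] [-0.06  0.48 -0.12] 0.618 [ 0.6272 -0.0366] 0.0244
8 19.89 [-0.6 -0.   0.9] [-0.15  0.33 -0.09] 0.793 [ 0.627  -0.0364] 0.0247
9 20.18 [-1.   0.   0.3] [-0.17  0.35 -0.12] 0.967 [ 0.6269 -0.0364] 0.0245
```

```bash
python3 - <<'E'
from rig import ctrl
from h import *
ctrl.open(); ctrl.move_l([.627,-.0365,.28],.2)
ctrl.move_ptp([.4655,.2715,.22],down(np.radians(14.9)))
o=ctrl.get_obs(); print(o["clock"],o["ee_pos"],np.round(o["joint_pos"],3),o["ft_force"])
t=ctrl.camera("top"); s=ctrl.camera("side"); w=ctrl.camera("wrist")
for n,c in zip("tsw",(t,s,w)): cv2.imwrite(f"pics/b_{n}.png",c["image"])
import pickle; pickle.dump({n:{k:c[k] for k in c} for n,c in zip("tsw",(t,s,w))},open("b.pkl","wb"))
a=cv2.resize(t["image"][90:230,330:480],(400,373),interpolation=cv2.INTER_CUBIC)
b=cv2.resize(s["image"][120:260,225:375],(400,373),interpolation=cv2.INTER_CUBIC)
wr=cv2.resize(w["image"][0:270],(533,225)); 
im=np.zeros((598,800,3),np.uint8); im[:373,:400]=a; im[:373,400:]=b; im[373:,:533]=wr; cv2.imwrite("pics/b.png",im)
E
```

```text
23.4167 [0.46596739 0.27098484 0.21986782] [ 0.427 -0.134  1.876 -0.     1.399  0.169] [ 0.24922029 -0.23758501  0.32883928]
```

View pics/b.png

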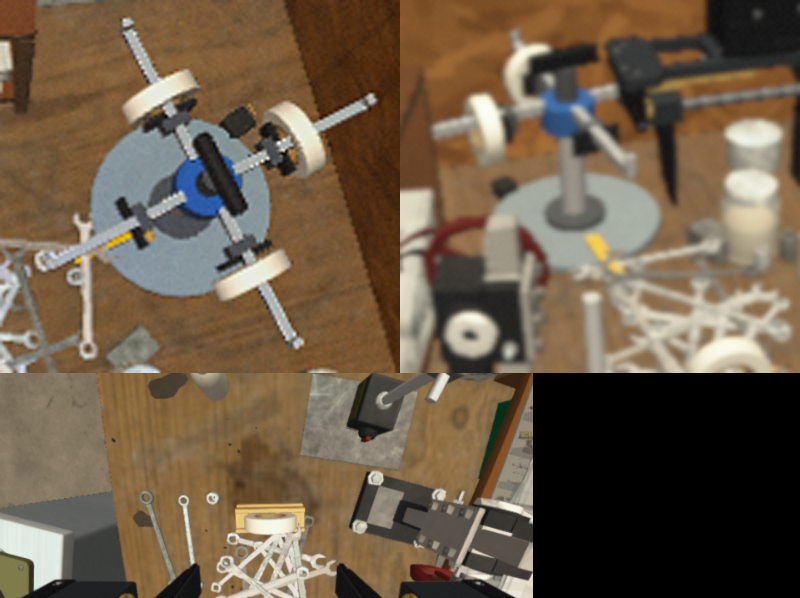

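The carousel turned by about a quarter, and the empty hook (end near top crop 48,260) now lies over the yellow strip. In the wrist view the roll sits centred between the fingers at (270,522), aligned with the cradle. Next I'll compute the hook and pointer angles and the roll position.

```bash
python3 - <<'E'
from h import *
import pickle
d=pickle.load(open("b.pkl","rb")); t,s,w=d["t"],d["s"],d["w"]
A=np.array([.626,-.0375]); ang=lambda v:np.degrees(np.arctan2(v[1],v[0]))
T=lambda u,v,z:pix2w(t,(330+u*.375,90+v*.3753),z)[:2]
for p in ((48,260),(372,99),(126,24),(297,344)):
    e=T(*p,.172)-A; print("hook",ang(e).round(1),np.hypot(*e).round(4))
print("handle",T(220,172,.214))
def yel(c,x0,x1,y0,y1):
    h=cv2.cvtColor(c["image"],cv2.COLOR_BGR2HSV); m=cv2.inRange(h,(20,150,110),(32,255,255)); mm=np.zeros_like(m); mm[y0:y1,x0:x1]=m[y0:y1,x0:x1]
    v,u=np.nonzero(mm); return np.array([pix2w(c,(a+0,b+0),.018)[:2] for a,b in zip(u,v)])
for n,P in (("side",yel(s,285,320,200,228)),("top",yel(t,350,395,170,195))):
    if len(P)==0: print(n,0); continue
    m=P.mean(0); e=np.linalg.svd(P-m)[2][0]; r=np.hypot(*(P-A).T)
    print(n,len(P),m.round(4),"ang of mean",ang(m-A).round(1),"dir",ang(e).round(1),"r",r.min().round(3),r.max().round(3))
W=lambda u,v,z:pix2w(w,(u*1.2,(v-373)*1.2),z)[:2].round(4)
# wrist view: cradle ends, roll top (brightest white blob)
print("cradle L/R",W(236,515,.034),W(304,515,.034),np.hypot(*(W(236,515,.034)-W(304,515,.034))),"roll top",W(271,516,.084))
R=cv2.Rodrigues(np.array(w["rvec"],float))[0]; print("wcam",-R.T@np.array(w["tvec"]),w2pix(w,[[.4655,.2715,.084]]))
g=w["image"][130:200,270:380]; m=cv2.inRange(cv2.cvtColor(g,cv2.COLOR_BGR2HSV),(8,90,120),(28,255,255)); v,u=np.nonzero(m)
E
cd pics && python3 -c "
import cv2;i=cv2.imread('b_w.png')[140:215,260:390];cv2.imwrite('wc.png',cv2.resize(i,None,fx=6,fy=6,interpolation=cv2.INTER_CUBIC))"
```

```text
hook 115.2 0.1627
hook -63.9 0.1618
hook 27.2 0.1605
hook -154.2 0.1631
handle [ 0.62570766 -0.03535356]
side 30 [0.596  0.0347] ang of mean 112.5 dir 113.5 r 0.058 0.119
top 36 [0.5896 0.0297] ang of mean 118.4 dir -70.6 r 0.044 0.126
cradle L/R [0.4194 0.2702] [0.5131 0.2949] 0.09690087718901208 roll top [0.4653 0.2898]
wcam [0.44756329 0.34318057 0.40371778] [[320.88052374 188.47657159]]
```

View pics/wc.png

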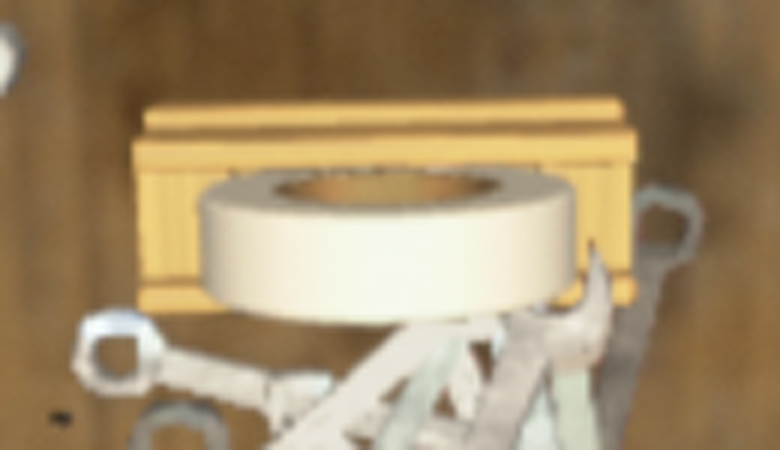

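The hook is at about 115.7° and the pointer estimates average about 115.5°. In the crop the roll's tread is centred near (388,266), with the chocks flush with the cradle top. I'll grasp across the diameter, lowering with a force check.

```bash
python3 - <<'E'
from rig import ctrl
from h import *
import pickle
w=pickle.load(open("b.pkl","rb"))["w"]
r=pix2w(w,(260+388/6,140+266/6),.084)[:2]; 
p=(r+np.array([.4663,.2718]))/2; print("roll wrist",r,"use",p)
q=down(np.radians(14.9)); ctrl.move_l([*p,.10],.15,q); f0=np.array(ctrl.get_obs()["ft_force"])
ok=True
for z in (.07,.05,.038,.032,.0275):
    ctrl.move_l([*p,z],.08); f=np.array(ctrl.get_obs()["ft_force"])-f0
    if np.linalg.norm(f)>5: print("contact",z,f,ctrl.get_obs()["ee_pos"]); ok=False; break
if ok:
    ctrl.grab(5); o=ctrl.get_obs(); print(o["ee_pos"],o["grip_width"],o["grasp_force"],np.array(o["ft_force"])-f0)
    p=np.array(o["ee_pos"][:2]); ctrl.move_l([*p,z],.03); 
    ctrl.grab(30); o=ctrl.get_obs(); print(o["clock"],o["ee_pos"],o["grip_width"],o["grasp_force"],np.array(o["ft_force"])-f0)
E
```

```text
roll wrist [0.46817791 0.27677438] use [0.46723896 0.27428719]
[0.46739132 0.27433785 0.02764635] 0.07142709520555884 5.000006829868653 [0.82145781 0.65046479 0.47858874]
27.225 [0.46741241 0.27436119 0.02760541] 0.071112026405976 30.00036230032265 [-0.85510476 -0.4394839   1.60707999]
```

```bash
python3 - <<'E'
from rig import ctrl
from h import *
import pickle
d=pickle.load(open("b.pkl","rb"))
from scipy.optimize import minimize_scalar
A=np.array([.6257,-.0375])
for n,(x0,x1,y0,y1) in dict(s=(286,318,202,230),t=(345,395,168,198)).items():
    c=d[n]; im=c["image"].astype(float); yl=np.clip(np.minimum(im[...,1],im[...,2])-im[...,0]-70,0,60)/60
    mk=np.zeros(im.shape[:2]); mk[y0:y1,x0:x1]=yl[y0:y1,x0:x1]
    def model(a,s=4):
        a=np.radians(a); u=np.array([np.cos(a),np.sin(a)]); v=np.array([-u[1],u[0]])
        Q=[[*(A+r*u+y*v),.018] for r,y in ((.05,-.008),(.125,-.008),(.125,.008),(.05,.008))]
        m=np.zeros((400*s,640*s),np.uint8); cv2.fillPoly(m,[np.round((w2pix(c,Q)+.5)*s).astype(int)],255)
        return cv2.resize(m,(640,400),interpolation=cv2.INTER_AREA)/255.
    aa=np.arange(106,127,1.); sc=[(mk*model(a)).sum() for a in aa]
    print(n,"pixels",mk.sum().round(1),model(115).sum().round(1),[(int(a),round(x,1)) for a,x in zip(aa,sc)])
ctrl.move_l([.4674,.2743,.20],.15); o=ctrl.get_obs(); print(o["clock"],o["grip_width"],o["ft_force"])
E
```

```text
s pixels 29.0 93.6 [(106, np.float64(13.9)), (107, np.float64(16.9)), (108, np.float64(19.5)), (109, np.float64(22.4)), (110, np.float64(25.3)), (111, np.float64(27.6)), (112, np.float64(28.7)), (113, np.float64(28.9)), (114, np.float64(28.5)), (115, np.float64(27.2)), (116, np.float64(24.5)), (117, np.float64(21.3)), (118, np.float64(17.1)), (119, np.float64(13.4)), (120, np.float64(9.4)), (121, np.float64(7.2)), (122, np.float64(5.5)), (123, np.float64(3.0)), (124, np.float64(1.4)), (125, np.float64(0.8)), (126, np.float64(0.4))]
t pixels 27.4 163.5 [(106, np.float64(0.1)), (107, np.float64(0.7)), (108, np.float64(2.3)), (109, np.float64(4.8)), (110, np.float64(8.8)), (111, np.float64(12.6)), (112, np.float64(17.6)), (113, np.float64(22.0)), (114, np.float64(23.8)), (115, np.float64(24.1)), (116, np.float64(24.0)), (117, np.float64(24.1)), (118, np.float64(23.9)), (119, np.float64(24.0)), (120, np.float64(22.4)), (121, np.float64(19.5)), (122, np.float64(15.4)), (123, np.float64(11.3)), (124, np.float64(6.3)), (125, np.float64(2.7)), (126, np.float64(1.2))]
28.525 0.07133154557437474 [ 0.34277427 -0.71687624 -0.55303974]
```

```bash
cat > g.py <<'E'
from h import *
a=np.radians(115.7); U=np.array([np.cos(a),np.sin(a)]); AX=np.array([.628,-.0366]); Q=down(a-np.pi/2)
P=lambda r,z:[*(AX+r*U),z-.0204]   # roll centre at radius r, height z
E
python3 - <<'E'
from rig import ctrl
from g import *
ctrl.move_ptp(P(.215,.22),Q); ctrl.move_l(P(.215,.16),.15); 
s=ctrl.camera("side"); t=ctrl.camera("top"); o=ctrl.get_obs(); print(o["clock"],o["ee_pos"],np.round(o["joint_pos"],2),o["grip_width"],o["ft_force"])
a_=cv2.resize(t["image"][90:240,300:460],(400,375),interpolation=cv2.INTER_CUBIC)
def ring(c,im,x0,y0,sc):
    c3=np.r_[AX-[.002,.001]+.215*U,.16]; v=np.array([U[1],-U[0],0])
    pts=[c3+.036*(np.cos(k)*v+np.sin(k)*np.array([0,0,1])) for k in np.linspace(0,6.28,24)]
    for p in w2pix(c,pts): cv2.circle(im,(int((p[0]-x0)*sc),int((p[1]-y0)*sc)),1,(0,0,255),-1)
b_=cv2.resize(s["image"][100:250,210:370],(400,375),interpolation=cv2.INTER_CUBIC)
ring(s,b_,210,100,2.5); ring(t,a_,300,90,2.5)
cv2.imwrite("pics/hov.png",np.hstack([a_,b_]))
E
```

```text
29.775 [0.53566064 0.15773547 0.14125725] [ 0.19 -0.03  1.92  0.    1.26 -0.26] 0.07120455895298598 [ 0.08091838  0.05763826 -0.68175478]
```

View pics/hov.png

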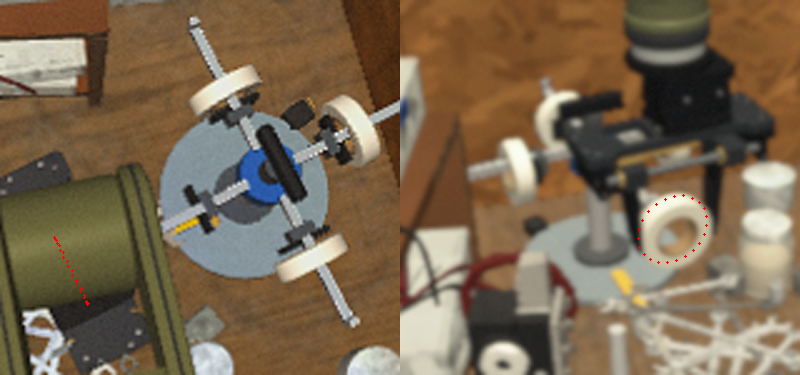

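The red ring (the predicted roll) matches the held roll near (675,230) to within about 2 to 3 mm. Next I'll slide it onto the hook, checking the force.

```bash
python3 - <<'E'
from rig import ctrl
from g import *
ctrl.pause(.2); f0=np.array(ctrl.get_obs()["ft_force"]); ok=True
for r in (.19,.18,.17,.16,.15,.14,.13,.122):
    ctrl.move_l(P(r,.16),.05); o=ctrl.get_obs(); f=np.array(o["ft_force"])-f0
    print(r,round(o["clock"],2),f.round(1),np.round(o["ee_pos"],4))
    if np.linalg.norm(f)>4: print("contact"); ok=False; break
if ok:
    for z in (.154,.150,.147,.1455,.1445,.1435,.1425,.1415):
        ctrl.move_l(P(.122,z),.03); o=ctrl.get_obs(); f=np.array(o["ft_force"])-f0
        print(z,round(o["clock"],2),f.round(1))
        if np.linalg.norm(f)>3: print("rest"); break
E
```

```text
0.19 30.62 [-0.4 -0.2  0.3] [0.5456 0.1344 0.1395]
0.18 30.98 [0.8 0.7 0.5] [0.5501 0.1254 0.1396]
0.17 31.32 [-0.4  0.2 -0.7] [0.5544 0.1163 0.1396]
0.16 31.68 [ 0.1 -0.3  0.3] [0.5587 0.1073 0.1396]
0.15 32.02 [-0.1  0.6 -0.9] [0.5631 0.0983 0.1396]
0.14 32.38 [-0.  -0.1 -0.2] [0.5674 0.0893 0.1396]
0.13 32.73 [-0.9 -0.1 -0.2] [0.5718 0.0803 0.1396]
0.122 33.03 [-0.1 -0.4  0.5] [0.5752 0.0731 0.1396]
0.154 33.38 [-1.3  0.2 -0.3]
0.15 33.67 [-0.2  0.9  0.1]
0.147 33.92 [-0.9  0.3 -0.5]
0.1455 34.17 [-0.   0.2  0.3]
0.1445 34.42 [-0.4  0.4  0.2]
0.1435 34.67 [-1.1 -0.4 -0.7]
0.1425 34.92 [-0.6  0.1  1.3]
0.1415 35.17 [-1.4  0.1  5.6]
rest
```

```bash
python3 - <<'E'
from rig import ctrl
from g import *
Z=.1430
ctrl.move_l(P(.122,Z),.03); ctrl.pause(.15)
def F(n=6):
    s=[]
    for _ in range(n): s.append(ctrl.get_obs()["ft_force"]); ctrl.pause(.02)
    return np.mean(s,0)
f0=F(); ctrl.move_l(P(.101,Z),.05)
r=.101; c=0
while r>.068:
    r-=.001; ctrl.move_l(P(r,Z),.02); f=F(4)-f0; fu=f[:2]@U; print(round(r,4),round(ctrl.get_obs()["clock"],2),round(fu,1),f.round(1))
    if fu>8 or np.linalg.norm(f)>14: break
for _ in range(3):
    ctrl.pause(.25); f=F(4)-f0; print("hold",(f[:2]@U).round(1),f.round(1))
o=ctrl.get_obs(); print(o["clock"],o["ee_pos"],o["grip_width"],"radius",(np.array(o["ee_pos"][:2])-AX)@U)
E
```

```text
0.1 36.55 0.1 [-0.   0.1 -0.7]
0.099 36.87 -0.6 [ 0.2 -0.6 -0.8]
0.098 37.18 -0.4 [ 0.  -0.5 -0.8]
0.097 37.5 0.5 [-0.5  0.4 -1. ]
0.096 37.82 -0.2 [-0.1 -0.3 -1. ]
0.095 38.13 0.1 [-0.1  0.  -0.7]
0.094 38.45 -0.1 [ 0.3  0.  -0.8]
0.093 38.77 0.4 [ 0.   0.4 -0.8]
0.092 39.08 -0.3 [ 0.  -0.3 -1. ]
0.091 39.4 0.4 [-0.2  0.4 -0.7]
0.09 39.72 0.2 [-0.1  0.1 -0.3]
0.089 40.03 1.7 [-0.7  1.6  0.1]
0.088 40.35 4.3 [-2.4  3.7  0.4]
0.087 40.67 5.4 [-2.5  4.8  0.9]
0.086 40.98 6.9 [-3.3  6.1  1.1]
0.085 41.3 7.8 [-3.6  6.9  2.2]
0.084 41.62 8.9 [-4.2  7.8  2.7]
hold 9.0 [-4.1  8.   2.6]
hold 9.2 [-4.3  8.2  2.4]
hold 9.4 [-4.3  8.3  2.7]
42.5667 [0.59071162 0.04094591 0.12265983] 0.07123219728283438 radius 0.08604528304430409
```

```bash
python3 - <<'E'
from rig import ctrl
from g import *
ctrl.move_l(P(.0875,.1425),.01); ctrl.pause(.3); print(ctrl.get_obs()["ft_force"])
ctrl.open(); o=ctrl.get_obs(); print(o["clock"],o["grip_width"],o["ft_force"])
ctrl.move_l(P(.0875,.20),.05); ctrl.move_l(P(.0875,.30),.15); ctrl.move_l([.45,.27,.33],.3); ctrl.pause(.3)
t=ctrl.camera("top"); s=ctrl.camera("side"); print(ctrl.get_obs()["clock"])
a_=cv2.resize(t["image"][90:240,320:480],(400,375),interpolation=cv2.INTER_CUBIC)
b_=cv2.resize(s["image"][110:250,225:375],(400,375),interpolation=cv2.INTER_CUBIC)
cv2.imwrite("pics/fin.png",np.hstack([a_,b_]))
E
```

```text
[-3.50845703  5.3114116   2.53822891]
44.0167 0.09490079250937652 [0.03851084 0.03224019 0.39155034]
47.5917
```

View pics/fin.png

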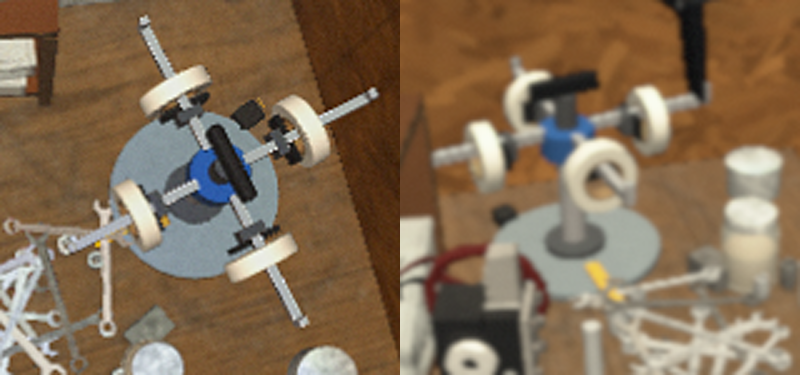

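The roll hangs on the hook against its stop near top crop (140,215). All three other rolls are still on their hooks, and the hook is still over the pointer.

```bash
python3 -c "
from rig import ctrl
print(ctrl.sign_off())"
```

```text
the job is handed in; nothing more can be done
None
```

I handed the job in at about 48 s with the white roll hung on the pointer hook after a push home of about 9 N; `sign_off()` returned no verdict, the hook-to-pointer angle is a camera estimate (about 1 to 3° off, limit about 6°), and I viewed 11 pictures, one over the limit of 10.

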